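# Clear the dock and push the diagnostic tablet home

## Robot

A 7-joint arm with a two-finger parallel gripper is mounted at the origin on the work surface. World frame = base frame: x ahead of the robot, y to its left, z up, the work surface at z = 0. Lengths are in m, angles in rad, forces in N, time in s.
With the tool pointing down it reaches from about 0.4 to 0.875 m from the base axis. Payload 19.3 kg.
Tool frame: the origin (TCP) lies at the very end of the fingers, on their centre line; the grasp point (between the pads) lies 19 mm behind it; y points along the fingers, x is the direction in which the jaws open and shut, and the axes are right-handed (so a half turn about y gives the same grasp; the last joint's range is limited). The gripper opens to 85 mm and grips with 20 to 120 N. Pads are 22 mm wide; open, the fingers measure 114 mm over their backs; the gripper's body (76 mm by 85 mm) begins 54 mm behind the grasp point. The pads swing forward as they close: fully open they stand 13 mm farther back than shut.
Start: joints at [1.077, 0.521, -0.036, 1.599, 0.021, 1.021, -0.113], TCP at [0.257, -0.57, 0.231] pointing down, gripper open.
Joint ranges: [-2.91, 2.91], [-0.3, 2.13], [-1.5, 1.42], [0.17, 2.43], [-1.26, 4.41], [0.16, 1.93], [-2.52, 2.52]. Speed limits (rad/s): [1.89, 1.89, 2.39, 2.39, 3.01, 3.01, 3.01].

## Interface

Orientations are given as a unit quaternion [w, x, y, z].
In Python, from cell import * gives the robot as it stands. The module is installed in compiled form; this text tells all that it offers. Calls block until the motion is done:
- move_to(position, orientation): joint-space move of the TCP to a pose.
- move_linear(position, rot=None, feed=0.15): straight line of the TCP; rot=None keeps the orientation; feed is the mean speed in m/s.
- move_j(angles): joint-space move.
- command_gripper(opening, effort=None): finger opening in m; effort is the grip in N (None keeps the last); returns when the fingers have stopped.
- pause(seconds).
- inverse_kinematics(position, orientation): joint angles nearest the present ones, or None.
- sense(): the state.
- snapshot(name): name is "scene" or "side" or "wrist"; returns the picture (480x640x3 uint8, red, green, blue); there is no depth.
- calibration(name): a dict with "fx", "fy", "cx", "cy" (pixels), "position" and "attitude" of the camera in the world. Camera axes: x right, y down, z forward; pixel columns grow to the right and rows downward; lengths in m; the calibration is good to about 2 mm. A picture is of the moment at which its call begins: read the wrist's pose just before it. calibration takes no time and is no camera call; for the wrist camera it gives the pose at the moment of the call.
A pose or a line that the arm cannot do raises PlanningError and nothing moves.
- close_job(): hands the job in, once; it reports no verdict.
The state is a dict: "clock": time; "joint_positions": joint angles; "joint_velocities": joint speeds; "effort": joint torques, N m; "ee_pos": TCP position; "tcp_rot": TCP orientation; "ft_force": force on the tool from outside, world axes, zero at the start; "wrist_torque": the same for the moment, N m; "grip_width": finger opening in m.
Only numpy, scipy, OpenCV 4.12 (cv2) and the standard library are available. Lean on these libraries where they do the work, as an engineer would, in place of code of your own. Each camera call takes 0.05 s, during which the arm holds its last target. There are 200 camera calls.

## Task

A red spray can is blocking the diagnostic tablet's charging dock: stand it upright in the blue tray first. Then slide the tablet along the dock, in under the orange hood, until it has pushed the stiff contact slide hidden inside fully home and stops firm; go gently, do not ram it. Leave all the other things where they are, and let go of everything.

Things in the scene. Friction and masses are not known exactly. Their poses are not given: they have to be found in the camera images.
- dock: Fixed charging dock, 408 x 156 mm. Origin on the bench under the centre of its grey deck (8 mm thick, x = -200 to +200 mm); its +x axis is the way the tablet is pushed in, z up. Two side rails, tops 18 mm above the deck, leave 136 mm between them (y = -68 to +68 mm). The orange hood covers x = +80 to +200 mm; its roof's top is 56 mm above the deck.
- hood_mouth (a point): Middle of the hood's open mouth, at deck height (dock x = +80 mm, z = +8 mm); the opening is 136 mm wide, 50 mm high. The contact slide is hidden inside, at a depth that differs each time: the tablet's leading edge first meets it 35 to 75 mm past this mouth, and is fully home, against a rigid stop, 10 mm farther on. Only touch tells where.
- contacts (a joint): Travel of the contact slide (m): 0 = untouched, as at the start; about 0.010 = fully home, the tablet against the rigid stop. It resists with about 4 N on top of the tablet's own drag, and stays where it is pushed. It tells nothing of how deep in the hood the slide sits.
- tablet: Rugged tablet, black with green corners, blue screen up, 180 (x) x 126 (y) x 30 mm, 0.4 to 0.75 kg. Origin at the centre of its underside. Lies flat on the deck between the rails, its x along the dock's within 0.02 rad; leading edge at its x = +90 mm, trailing edge (to be pushed) at -90 mm. Sliding it takes about 1.5 to 6 N; a push over 40 N is ramming.
- can: Red spray can with a paper label and black cap, standing on the deck between tablet and hood. Origin at the centre of its underside, z up. Straight body 54 mm across up to 128 mm above the origin, then a narrow shoulder and cap, 150 mm in all; about 0.3 kg.
- tray: Fixed open blue tray, 150 mm (x) by 130 mm (y), rim 20 mm high, walls and floor 4 to 5 mm thick; to the left or to the right of the dock. Origin under its centre.
- carton: cardboard parts carton, 130 x 115 x 55 mm, origin under its centre; a bystander that stands at the place opposite the tray
- lamp: yellow inspection lamp, 100 x 34 x 18 mm, lying on the roof of the dock's hood; a bystander, origin under its centre
- oil: grey oil bottle with blue label, 80 mm across, 187 mm tall; a bystander, origin under its centre
- white_can: white spray can with blue cap, 54 mm across, 150 mm tall; a bystander, origin under its centre
- wrench: steel wrench, 190 mm long, lying on the bench; a bystander
- hub: steel wheel hub, 130 mm across, 30 mm high; a bystander, origin under its centre

How it is judged:
On the way, in this order (a step that is already met when the one before it is completed fails the run):
1. the red can stands upright in the blue tray, let go, before the contact slide has been touched (horizontal distance between can and tray below 0.05 m and height (world z) of can below 0.012 m and angle between can's own z axis and vertical below 0.12 rad and linear speed of can below 0.03 m/s and contact force between the fingers and can below 0.3 N and value of joint contacts below 0.002 m), for 0.2 s.
2. the tablet has pushed the contact slide home (value of joint contacts above 0.0075 m and x of tablet in the frame of dock above 0.02 m and angle between the x axis of tablet and the x axis of dock, either way round below 0.09 rad and angle between tablet's own z axis and vertical below 0.05 rad), for 0.2 s.
At the end, for the whole second after the job is handed in: The contact slide is pushed home (at least 7.5 of its 10 mm) by the tablet, which lies flat on the dock under the hood, square to it within 5 degrees; the red can stands upright in the blue tray (its centre within 50 mm of the tray's); both at rest (all of step 2 and horizontal distance between can and tray below 0.05 m and height (world z) of can below 0.012 m and angle between can's own z axis and vertical below 0.12 rad and linear speed of can below 0.03 m/s and linear speed of tablet below 0.02 m/s); the robot touches nothing.
It fails at once if the tablet is pushed with more than 40 N (contact force between any of the fingers, the arm and tablet above 40 N).
It fails at once if the red can is knocked over (angle between can's own z axis and vertical above 0.7 rad).
It fails at once if a bystander is moved more than 30 mm (distance of any of carton, lamp, oil, white_can, wrench, hub from where it was at the start of the episode above 0.03 m).
It also fails if it takes over 64 s, if anything falls off the work surface, if the arm or the gripper's body presses on something with over 40 N, if the wrist force passes 120 N, or if a joint passes its speed limit or range.

## Working session

There is one attempt and no reset: what is moved stays moved. The work goes in short steps, each a Python script; the robot and the scene stay as the last script left them, time stands still between calls to the robot, and variables do not carry over. Pictures are saved under pics/ and viewed, about 8 in all and at most 12, crops included, and the job is handed in when it is done.

```bash
mkdir -p pics; ls; python3 - <<'E'
from cell import *
import cv2,numpy as np
ims=[]
for n in ["scene","side"]:
    im=snapshot(n); c=calibration(n); print(n,c)
    cv2.imwrite(f"pics/{n}0.png",im[:,:,::-1])
print(calibration("wrist")); print(sense())
E
```

```text
pics
scene {'fx': 575.8189768668514, 'fy': 575.8189768668514, 'cx': 316.07504396773453, 'cy': 246.92376941951304, 'position': array([ 1.4445228 , -0.7377949 ,  0.86290587]), 'attitude': array([-0.42238818,  0.80594215,  0.36125596, -0.20381268])}
side {'fx': 609.7514629158286, 'fy': 609.7514629158286, 'cx': 322.70209726890556, 'cy': 235.96886614591503, 'position': array([-0.09128464,  0.64276767,  1.05739089]), 'attitude': array([ 0.13600436, -0.35048414,  0.86364397, -0.33583146])}
{'fx': 423.9054006161224, 'fy': 423.9054006161224, 'cx': 319.2147167731502, 'cy': 239.084391010453, 'position': array([ 0.32542233, -0.53891238,  0.37487815]), 'attitude': array([ 0.12536502,  0.83061691, -0.5364897 , -0.08085763])}
{'clock': 0.1, 'joint_positions': array([ 1.07681871,  0.52195284, -0.03632153,  1.5999313 ,  0.02118381,
        1.02112326, -0.11281903]), 'joint_velocities': array([-1.75261692e-03, -2.15489647e-03,  3.30714564e-04, -2.36308268e-03,
       -3.21339643e-04, -1.03997744e-03, -5.68418603e-05]), 'effort': array([ 3.95694937e-03, -9.28481483e+01,  1.98425353e+00, -3.70531583e+01,
        1.81625522e-02,  5.38280539e-03, -6.72663418e-06]), 'ee_pos': array([ 0.25685024, -0.56945262,  0.23079139]), 'tcp_rot': array([ 0.59414159, -0.59378366,  0.38399461, -0.38335998]), 'ft_force': array([-0.51872778, -0.80484584, -0.35176096]), 'wrist_torque': array([ 0.02791194,  0.00417707, -0.01573577]), 'grip_width': 0.08518770406928432}
```

View pics/scene0.png

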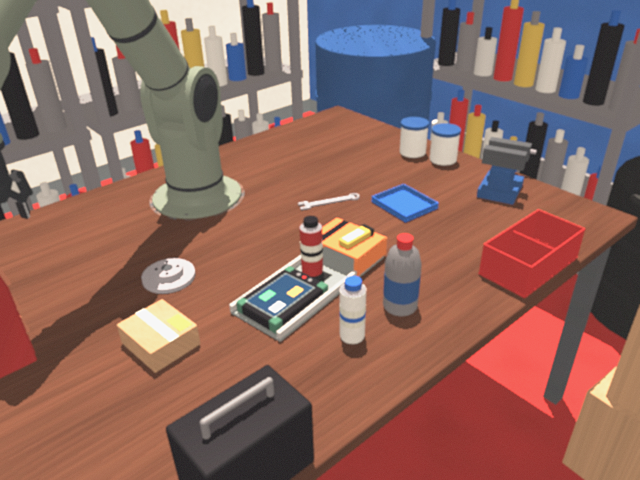

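View pics/side0.png

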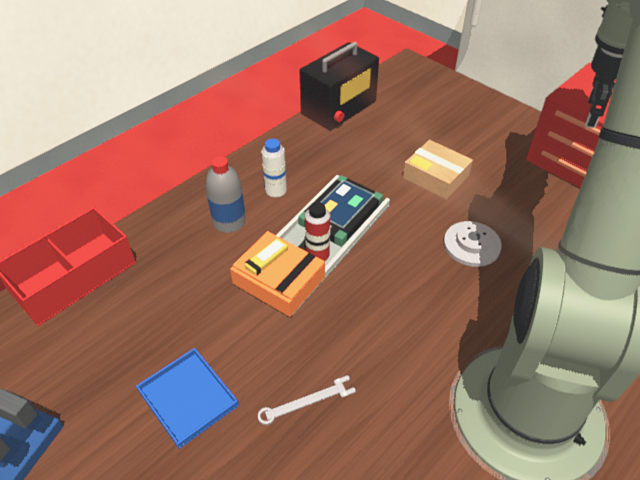

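Both views show the dock between carton and tray. In the scene view the can is at (311,250), the tablet at (285,300), the hood at (355,245) and the tray at (405,202). In the side view the can is at (318,230), the hood at (278,272) and the tray at (188,397). Next I'll measure with masks and one zoomed crop.

```bash
cat > h.py <<'E'
import numpy as np, cv2
from scipy.spatial.transform import Rotation as R
def rot(q): return R.from_quat([q[1],q[2],q[3],q[0]])
def cast(c,uv,z):
    uv=np.atleast_2d(uv).astype(float)
    d=np.c_[(uv[:,0]-c["cx"])/c["fx"],(uv[:,1]-c["cy"])/c["fy"],np.ones(len(uv))]
    d=rot(c["attitude"]).apply(d); p=np.asarray(c["position"])
    return p+d*((z-p[2])/d[:,2])[:,None]
def blobs(im,lo,hi,amin=15):
    hsv=cv2.cvtColor(im,cv2.COLOR_RGB2HSV)
    m=cv2.inRange(hsv,np.array(lo),np.array(hi))
    n,l,s,ce=cv2.connectedComponentsWithStats(m)
    return [(ce[i],s[i],(l==i).astype(np.uint8)) for i in range(1,n) if s[i][4]>=amin]
E
python3 - <<'E'
from cell import *
from h import *
for n in ["scene","side"]:
    im=cv2.imread(f"pics/{n}0.png")[:,:,::-1].copy(); c=calibration(n)
    roi=(200,330,170,320) if n=="scene" else (220,400,170,320)
    for name,lo,hi,z in [("green",(60,40,30),(90,255,200),.038),("blue",(104,150,120),(116,255,255),.02),("orange",(8,150,100),(20,255,255),.064),("yellow",(22,120,150),(32,255,255),.082)]:
        for ce,s,m in blobs(im,lo,hi):
            if name=="blue" and s[4]<800: continue
            if name!="blue" and not(200<ce[0]<400 and 160<ce[1]<350): continue
            k=cv2.convexHull(max(cv2.findContours(m,0,2)[0],key=len))
            a=cv2.approxPolyDP(k,3,True)[:,0]
            print(n,name,ce.round(1),s,cast(c,ce,z)[0].round(3)[:2], "\n   ",a.tolist(),cast(c,a,z)[:,:2].round(3).tolist() if name in("blue","orange") else "")
im=cv2.imread("pics/side0.png")[170:320,220:400]
a=cv2.resize(im,None,fx=4,fy=4,interpolation=2)
cv2.imwrite("pics/zs.png",a)
E
```

```text
scene green [289.5 269.2] [285 267   9   5  31] [ 0.54  -0.062] 
    [[293, 268], [285, 270]] 
scene green [322.  285.8] [316 281  12  12  67] [ 0.642 -0.048] 
    [[320, 281], [327, 285], [322, 292], [316, 285]] 
scene green [240.5 304.8] [237 298  10  15  79] [ 0.57  -0.227] 
    [[245, 298], [240, 312], [237, 302]] 
scene green [274.7 323.8] [268 317  15  16 154] [ 0.672 -0.21 ] 
    [[279, 317], [282, 324], [274, 332], [269, 329], [268, 320]] 
scene blue [404.4 202.7] [ 373  186   64   36 1300] [0.493 0.406] 
    [[373, 197], [405, 186], [435, 202], [436, 207], [405, 221], [374, 202]] [[0.406, 0.364], [0.425, 0.485], [0.551, 0.474], [0.572, 0.453], [0.562, 0.331], [0.429, 0.345]]
scene orange [333.1 220.4] [323 217  20  10  28] [0.477 0.139] 
    [[342, 219], [323, 226], [335, 217]] [[0.488, 0.161], [0.479, 0.101], [0.467, 0.154]]
scene orange [353.5 223.5] [348 222  12   5  15] [0.525 0.167] 
    [[359, 226], [348, 222]] [[0.544, 0.169], [0.51, 0.162]]
scene orange [365.6 252.4] [323 231  65  44 765] [0.641 0.096] 
    [[387, 237], [385, 254], [359, 274], [323, 245], [370, 231]]
[... 906 characters left out ...]
27] 
    [[195, 349], [237, 405], [179, 447], [137, 386]] [[0.54, 0.353], [0.39, 0.373], [0.402, 0.496], [0.554, 0.479]]
side orange [277.8 276.9] [ 230  231   95   86 3304] [0.529 0.138] 
    [[266, 231], [324, 261], [322, 279], [290, 316], [232, 282], [233, 263]] [[0.643, 0.067], [0.49, 0.04], [0.459, 0.078], [0.439, 0.188], [0.587, 0.213], [0.625, 0.178]]
side yellow [330.5 205. ] [325 201  12  10  46] [ 0.585 -0.079] 
    [[336, 203], [330, 210], [326, 208], [329, 201]] 
side yellow [268.8 256.1] [251 238  36  32 225] [0.572 0.122] 
    [[286, 244], [286, 249], [261, 269], [251, 260], [276, 238]] 
side yellow [250.6 268.4] [245 263  12  11  45] [0.574 0.171] 
    [[256, 272], [245, 264]]
```

View pics/zs.png

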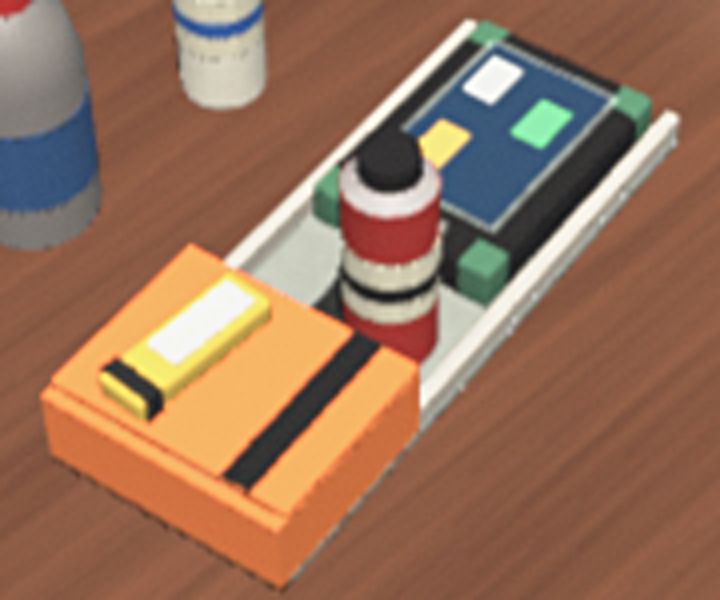

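The zoomed side crop shows the hood roof corners at zoom (192,243), (418,368), (285,525) and (47,390). The rail ends are at (472,22) and (675,115), and the cap top centre at (390,145). I'll use these now.

```bash
python3 - <<'E'
from cell import *
from h import *
s=calibration("side"); sc=calibration("scene")
def z(u,v): return (220+u/4-.4,170+v/4-.4)
def p(l,x): print(l,np.round(x,4).tolist())
p("roof",cast(s,[z(192,243),z(418,368),z(285,522),z(47,385)],.064)[:,:2])
p("railend",cast(s,[z(472,20),z(673,113)],.026)[:,:2])
p("tab corners outer top",cast(s,[z(487,22),z(648,98),z(497,262),z(322,180)],.038)[:,:2])
p("lamp",cast(s,[z(185,340)],.078)[:,:2])
# can: axis = midpoint of dark cap blob; cap top
for n,c,b in (("scene",sc,(295,330,210,290)),("side",s,(298,338,198,262))):
    im=cv2.imread(f"pics/{n}0.png")[:,:,::-1].copy()
    x0,x1,y0,y1=b; m=np.zeros(im.shape[:2],np.uint8); m[y0:y1,x0:x1]=255
    hsv=cv2.cvtColor(im,cv2.COLOR_RGB2HSV)
    d=((hsv[...,2]<60)&(m>0)).astype(np.uint8)
    k,l,st,ce=cv2.connectedComponentsWithStats(d); i=1+np.argmin([st[j][1] if st[j][4]>40 else 999 for j in range(1,k)])
    print(n,"cap",st[i],ce[i]); 
    top=(st[i][0]+st[i][2]/2-.5, st[i][1]+3.5)
    p("cap top",cast(c,top,.158)[0,:2])
    red=((hsv[...,0]<6)|(hsv[...,0]>172))&(hsv[...,1]>150)&(m>0)
    yy,xx=np.nonzero(red); print("red",xx.min(),xx.max(),yy.min(),yy.max())
# oil/white can rough: base
p("oil base",cast(s,[(229,212)],0)[:,:2]); p("white base",cast(s,[(276,184)],0)[:,:2])
st=sense(); print(rot(st["tcp_rot"]).as_matrix().round(3))
cw=calibration("wrist"); print(rot(st["tcp_rot"]).inv().apply(cw["position"]-st["ee_pos"]))
E
```

```text
roof [[0.6421, 0.0632], [0.4886, 0.0407], [0.4662, 0.1602], [0.6211, 0.1859]]
railend [[0.686, -0.2123], [0.5405, -0.2359]]
tab corners outer top [[0.669, -0.2075], [0.5524, -0.2252], [0.5263, -0.0627], [0.6441, -0.0391]]
lamp [[0.5824, 0.1213]]
scene cap [304 221  13   6  54] [310.22222222 223.90740741]
cap top [0.5673, -0.0156]
red 300 321 230 278
side cap [309 198  16  20 213] [317.01408451 208.82629108]
cap top [0.5604, -0.01]
red 305 329 220 260
oil base [[0.8022, 0.0502]]
white base [[0.7937, -0.0982]]
[[ 0.411 -0.     0.912]
 [-0.912  0.001  0.411]
 [-0.001 -1.    -0.   ]]
[ 0.0002071  -0.14409169  0.07505581]
```

Estimates so far: dock direction about (-0.165, 0.986), hood mouth about (0.565, 0.052), can about (0.563, -0.013). Next I'll move above the dock and refine with the wrist camera.

```bash
cat >> h.py <<'E'
def quat(yaw, s=1):
    "tool down, tool x = s * dock y for dock yaw"
    e=s*np.array([-np.sin(yaw),np.cos(yaw),0]); y=np.array([0,0,-1.])
    q=R.from_matrix(np.c_[e,y,np.cross(e,y)]).as_quat(); return [q[3],q[0],q[1],q[2]]
E
python3 - <<'E'
from cell import *
from h import *
Y=np.pi/2+.165
for s in(1,-1):
    for p in([.57,.0,.36],[.563,-.013,.095],[.475,.422,.2],[.61,-.24,.02],[.57,-.02,.02]):
        q=inverse_kinematics(p,quat(Y,s)); print(s,p,None if q is None else np.round(q,2))
s=1 if inverse_kinematics([.57,0,.36],quat(Y,1)) is not None else -1
move_to([.57,.0,.36],quat(Y,s)); pause(.3)
c=calibration("wrist"); im=snapshot("wrist"); np.save("w1.npy",c,allow_pickle=True)
cv2.imwrite("pics/w1.png",im[:,:,::-1]); print(s,c,sense()["clock"])
E
```

```text
1 [0.57, 0.0, 0.36] [-0.86  0.61  1.26  1.61 -0.59  1.36 -2.5 ]
1 [0.563, -0.013, 0.095] [-0.51  0.71  0.63  1.9  -0.61  0.73 -2.5 ]
1 [0.475, 0.422, 0.2] [-0.1   0.9  -1.28  1.56  0.88  1.35  1.82]
1 [0.61, -0.24, 0.02] [ 0.08  0.87  0.32  1.65 -0.39  0.69 -2.38]
1 [0.57, -0.02, 0.02] [-0.37  0.8   0.44  1.89 -0.6   0.58 -2.51]
-1 [0.57, 0.0, 0.36] [ 0.36  0.38 -0.64  1.55  0.23  1.29 -0.15]
-1 [0.563, -0.013, 0.095] [ 0.3   0.66 -0.54  1.85  0.47  0.76 -0.33]
-1 [0.475, 0.422, 0.2] [-0.21  0.76 -1.    1.57  0.67  1.19 -1.18]
-1 [0.61, -0.24, 0.02] [ 0.47  0.84 -0.29  1.63  0.33  0.72  0.19]
-1 [0.57, -0.02, 0.02] [ 0.26  0.78 -0.47  1.86  0.56  0.64 -0.39]
1 {'fx': 423.9054006161224, 'fy': 423.9054006161224, 'cx': 319.2147167731502, 'cy': 239.084391010453, 'position': array([ 0.58251802, -0.0742068 ,  0.50406627]), 'attitude': array([-0.01276556, -0.08130028,  0.985698  ,  0.1470604 ])} 3.1667
```

View pics/w1.png

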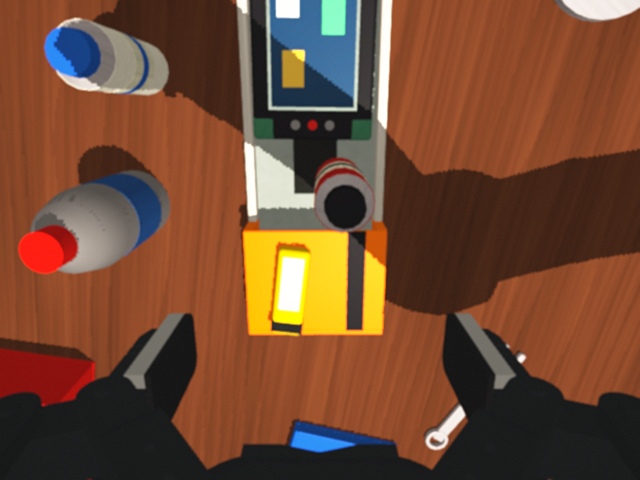

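The wrist picture shows the cap top at (345,207) and the hood roof corners at (246,231), (385,230), (248,334) and (383,334). The tablet's front edge runs (253,138) to (371,138). Rail inner edges are near columns 249 and 380. I'll refine these positions, then grasp with the other wrist orientation, which is well clear of the joint limits.

```bash
python3 - <<'E'
from cell import *
from h import *
c=np.load("w1.npy",allow_pickle=True).item()
im=cv2.imread("pics/w1.png")[:,:,::-1].copy(); hsv=cv2.cvtColor(im,cv2.COLOR_RGB2HSV)
roof=cast(c,[(246,231),(385,230),(383,334),(248,334)],.064)[:,:2]; print("roof",roof.round(4).tolist())
d=((roof[2]+roof[3])-(roof[0]+roof[1])); e=roof[1]-roof[0]; print("yaws",np.arctan2(d[1],d[0]),np.arctan2(e[1],e[0])+np.pi/2, "mouth",(roof[:2].mean(0)).round(4))
tf=cast(c,[(253,138),(371,138)],.038)[:,:2]; e=tf[1]-tf[0]; print("tabfront",tf.round(4).tolist(),tf.mean(0),np.arctan2(e[1],e[0])+np.pi/2)
d=((hsv[...,2]<45)).astype(np.uint8); d[:178]=0;d[235:]=0;d[:,:322]=0;d[:,372:]=0
k,l,st,ce=cv2.connectedComponentsWithStats(d); i=1+np.argmax(st[1:,4]); print("cap",st[i],ce[i],cast(c,ce[i],.158)[0])
for x in cv2.minAreaRect(np.argwhere(l==i)[:,::-1].astype(np.float32)): print(x)
s=sense(); cw=calibration("wrist"); print(s["ee_pos"],rot(cw["attitude"]).as_matrix().round(3)[:,2])
E
```

```text
roof [[0.6394, 0.0622], [0.4916, 0.0365], [0.4676, 0.1601], [0.6228, 0.1858]]
yaws 1.7332389761208813 -1.398901482948674 mouth [0.5655 0.0493]
tabfront [[0.6472, -0.034], [0.5224, -0.0548]] [ 0.58479438 -0.04439458] -1.4061000315599137
cap [ 325  186   41   42 1366] [344.84407028 206.47437775] [ 0.54833645 -0.0016076   0.158     ]
(345.0, 206.5)
(41.0, 40.0)
90.0
[ 5.69985510e-01 -1.45010497e-04  3.59961901e-01] [-0.049  0.288 -0.956]
```

```bash
cat >> h.py <<'E'
YAW=1.737
d=np.array([np.cos(YAW),np.sin(YAW),0]); e=np.array([-d[1],d[0],0])
M=np.array([.5655,.0505,0])      # hood mouth, dock x=.08
def dock(x,y,z): return (M+d*(x-.08)+e*y+[0,0,z]).tolist()
def todock(p): q=np.r_[p[:2],0]-M; return np.array([q@d+.08,q@e])
Q=quat(YAW,-1)
E
python3 - <<'E'
from cell import *
from h import *
cs=calibration("side"); print("side cap",cast(cs,(317.1,205.9),.158)[0])
W=np.array([.5483,-.0016]); S=cast(cs,(317.1,205.9),.158)[0][:2]; can=(2*W+S)/3
print("can",can,todock(can))
move_to([can[0],can[1],.34],Q); print(sense()["ee_pos"])
move_linear([can[0],can[1],.19],feed=.2)
move_linear([can[0],can[1],.092],feed=.1)
s=sense(); print(s["ft_force"],s["ee_pos"])
command_gripper(.03,50); s=sense(); print("w",s["grip_width"],s["ft_force"])
move_linear([can[0],can[1],.14],feed=.08); pause(.2)
s=sense(); print("w",s["grip_width"],s["ft_force"],s["clock"])
cv2.imwrite("pics/s1.png",snapshot("side")[120:420,100:500,::-1])
E
```

```text
side cap [ 0.55025574 -0.00152026  0.158     ]
can [ 0.54895191 -0.00157342] [0.03138186 0.02493506]
[ 0.54885747 -0.00165721  0.33965392]
[-0.17473335  1.01602382  0.03157752] [ 0.54928829 -0.00154332  0.09253456]
w 0.05228104544071145 [-3.6123813  -0.53328262  8.243731  ]
w 0.052322829946093545 [ 0.21735966  0.23315577 -4.32724214] 8.9333
```

View pics/s1.png

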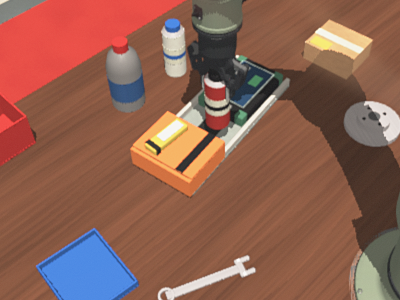

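The can is held upright: it sits between the fingers at crop (215,100), the grip width is 52 mm and the load is about 4 N more. Now I'll carry it to the tray.

```bash
python3 - <<'E'
from cell import *
from h import *
p=sense()["ee_pos"]; T=[.476,.422]
move_linear([p[0],p[1],.235],feed=.15)
move_linear([*T,.235],feed=.22)
move_linear([*T,.11],feed=.15)
f0=sense()["ft_force"][2]
z=.096
while z>.084:
    move_linear([*T,z],feed=.03); s=sense(); print(z,s["ft_force"].round(1),s["grip_width"])
    if s["ft_force"][2]-f0>3: break
    z-=.002
command_gripper(.085); pause(.2); print(sense()["ft_force"])
move_linear([*T,.235],feed=.15); print(sense()["clock"])
cv2.imwrite("pics/w2.png",snapshot("side")[250:480,80:400,::-1])
E
```

```text
0.096 [-0.9  1.  -3.6] 0.052438677099646315
0.094 [ 0.2  0.1 -4. ] 0.05248521552833252
0.092 [ 0.3 -0.4 -3.5] 0.05235900988375337
0.09 [ 0.9 -0.7 -3.9] 0.05256441407118785
0.088 [-1.5 -1.5  5.6] 0.052259003639998435
[-0.29366639 -0.47178846  0.56702439]
16.225
```

View pics/w2.png

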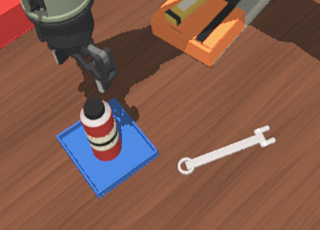

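The can stands upright in the tray at crop (103,130), close to its centre, and is released. Next I'll go behind the tablet's trailing edge, first checking the clearance to the carton.

```bash
python3 - <<'E'
from cell import *
from h import *
cs=calibration("side")
for uv in [(432,141),(405,163),(444,184),(472,157)]:
    p=cast(cs,uv,.055)[0]; print("carton",p.round(3),todock(p).round(3))
command_gripper(.04)
move_to(dock(-.245,-.002,.235),Q); print(sense()["ee_pos"],sense()["clock"])
cal=calibration("wrist"); im=snapshot("wrist"); np.save("w3.npy",cal,allow_pickle=True); cv2.imwrite("pics/w3.png",im[:,:,::-1])
E
```

```text
carton [ 0.578 -0.454  0.055] [-0.42   0.072]
carton [ 0.573 -0.337  0.055] [-0.304  0.057]
carton [ 0.456 -0.343  0.055] [-0.29   0.173]
carton [ 0.466 -0.474  0.055] [-0.421  0.185]
[ 0.62165045 -0.26848575  0.23509031] 19.2917
```

View pics/w3.png

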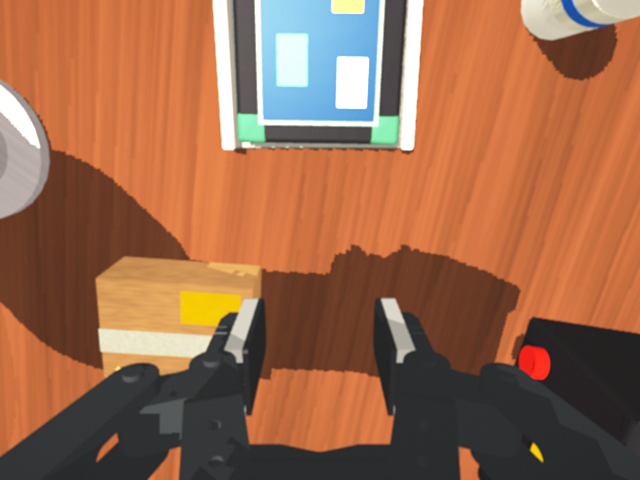

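This picture shows the tablet's trailing edge at row about 143, columns 237 to 398. The deck end is at row 148, and the carton is at the lower left, clear of the fingers' lane. Next comes the descent and a guarded push.

```bash
python3 - <<'E'
from cell import *
from h import *
c=np.load("w3.npy",allow_pickle=True).item()
t=cast(c,[(237,142.5),(398,143)],.038); td=np.array([todock(x) for x in t]); print("trail",td.round(4).tolist())
print("rail ends",[todock(x).round(4).tolist() for x in cast(c,[(228,150),(408,150)],.026)])
y=float(np.clip(td[:,1].mean(),-.006,.006)); xt=td[:,0].mean()
move_linear(dock(-.245,y,.06),feed=.2); move_linear(dock(-.245,y,.015),feed=.06); pause(.2)
s=sense(); f0=s["ft_force"].copy(); print("bias",f0.round(2),s["ee_pos"])
x=-.245
for i in range(22):            # first touch
    x+=.0025; move_linear(dock(x,y,.015),feed=.03)
    F=-(sense()["ft_force"]-f0)@d
    if F>1.2: break
print("touch x",x,"F",F,"y",y,sense()["clock"],(sense()["ft_force"]-f0).round(1))
E
```

```text
trail [[-0.195, 0.0623], [-0.1952, -0.0644]]
rail ends [[-0.2019, 0.0723], [-0.2017, -0.0751]]
bias [ 0.07 -0.08 -0.75] [ 0.62046188 -0.26999866  0.01537602]
touch x -0.18999999999999995 F -0.5659205472816976 y -0.0010372989520018756 26.9667 [-0.8  0.4  0.6]
```

```bash
python3 - <<'E'
from cell import *
from h import *
s=sense(); print(s["ee_pos"],todock(s["ee_pos"]),s["ft_force"],s["grip_width"])
cv2.imwrite("pics/w4.png",snapshot("wrist")[:,:,::-1])
E
```

```text
[ 0.61114768 -0.21520394  0.01498331] [-0.18959445 -0.00106071] [-0.70051467  0.36595203 -0.15076841] 0.03994800356147057
```

View pics/w4.png

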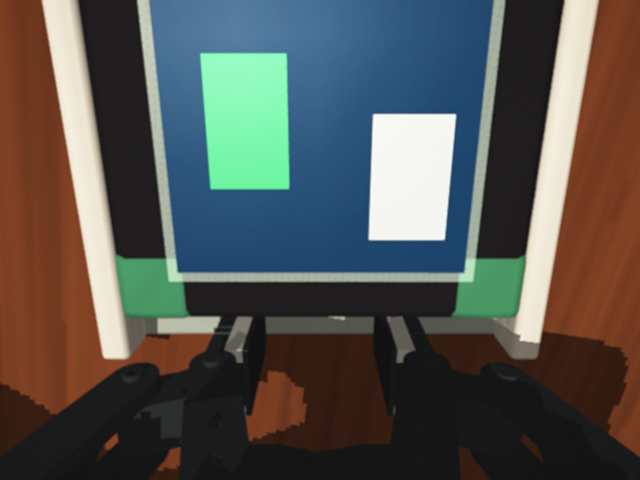

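The fingers are on the trailing edge (row about 317) and the tablet has already slid a little, with deck now visible behind it. The force settles to about 0 once it stops, so the firm stop should show up as a lasting force. I'll push the free stretch first, then continue in guarded 1 mm steps.

```bash
python3 - <<'E'
from cell import *
from h import *
y=-.001; f0=np.array([.07,-.08,-.75]); G=[]
move_linear(dock(-.09,y,.015),feed=.05); x=-.09
print(sense()["clock"],-(sense()["ft_force"]-f0)@d)
while x<-.018:
    x+=.001; move_linear(dock(x,y,.015),feed=.02)
    s=sense(); F=-(s["ft_force"]-f0)@d; G.append((round(x*1e3),round(float(F),1)))
    if F>14 or s["clock"]>50: break
print(G); s=sense(); print(s["clock"],s["ft_force"].round(1),todock(s["ee_pos"]))
cv2.imwrite("pics/s5.png",snapshot("side")[:,:,::-1]); 
E
```

```text
29.1667 0.41813945929764185
[(-89, 2.8), (-88, 2.3), (-87, 1.4), (-86, 2.2), (-85, 1.3), (-84, 3.0), (-83, 2.7), (-82, 1.6), (-81, 2.5), (-80, 2.3), (-79, 1.8), (-78, 1.8), (-77, 2.4), (-76, 2.2), (-75, 1.7), (-74, 3.1), (-73, 2.0), (-72, 2.1), (-71, 2.4), (-70, 2.1), (-69, 1.5), (-68, 2.0), (-67, 1.5), (-66, 3.0), (-65, 2.0), (-64, 1.1), (-63, 2.1), (-62, 2.4), (-61, 1.8), (-60, 2.9), (-59, 2.0), (-58, 2.1), (-57, 1.5), (-56, 2.2), (-55, 1.8), (-54, 1.4), (-53, 1.5), (-52, 1.5), (-51, 3.0), (-50, 1.8), (-49, 3.5), (-48, 6.0), (-47, 6.7), (-46, 6.3), (-45, 6.9), (-44, 7.4), (-43, 6.4), (-42, 6.8), (-41, 6.9), (-40, 7.0), (-39, 7.0), (-38, 8.7), (-37, 13.9), (-36, 18.6)]
42.6667 [  5.3 -18.1  -1.3] [-0.03899177 -0.00103261]
```

The force trace is clear: drag of about 2 N, a rise to about 6.5 N at x = -49 mm (slide touched), and the firm stop from -38 mm, about 10 mm later. I'll back off and check.

```bash
python3 - <<'E'
from cell import *
from h import *
move_linear(dock(-.07,-.001,.015),feed=.06); move_linear(dock(-.07,-.001,.25),feed=.2); pause(.3)
c=calibration("wrist"); im=snapshot("wrist"); a=snapshot("side")
out=np.hstack([cv2.resize(im,(400,300)),cv2.resize(a[140:470,100:540],(400,300))])
cv2.imwrite("pics/end.png",out[:,:,::-1])
g=[ce for ce,s,m in blobs(im,(60,80,60),(90,255,255),100)]
for ce in g: print(ce.round(0),todock(cast(c,ce,.038)[0]).round(4))
s=sense(); print(s["clock"],s["ft_force"].round(1))
E
```

```text
[296.  75.] [0.0298 0.018 ]
[255. 138.] [-0.0181  0.0517]
[384. 138.] [-0.0183 -0.0539]
45.1583 [ 0.6 -0.3 -0.1]
```

View pics/end.png

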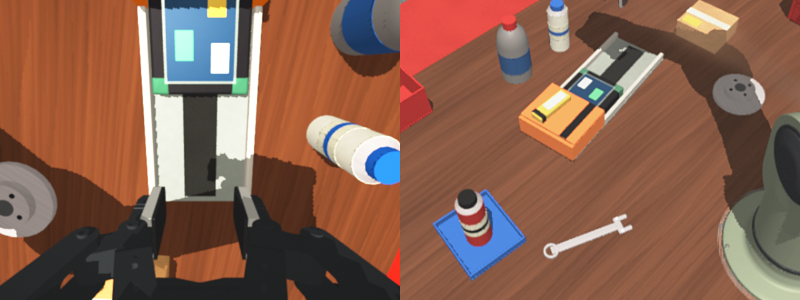

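The tablet is square under the hood: its rear green corners are at (255,138) and (384,138), both at dock x of about -18 mm. The can stands upright in the tray, the lamp and the other bystanders haven't visibly moved, and the robot is clear.

```bash
python3 -c "
from cell import *
close_job()"
```

```text
the job is handed in; nothing more can be done
```

I stood the red can in the blue tray, pushed the tablet in under the hood until it stopped firm, and handed the job in. The clock read about 45 s at the last check, against the 64 s limit.

- **Can:** it was placed about at the tray's centre and let go. The last side picture shows it upright there.
- **Tablet:** in the push, drag was about 2 N, rising to about 6.5 N when the contact slide was met. The firm stop began about 10 mm later. I ended the push at 18.6 N, the highest reading (taken after each 1 mm step), against the 40 N limit.
- **Final position:** after backing off, both rear corners of the tablet sit at dock x of about -18 mm, within 0.2 mm of each other, so it lies square. The robot is clear of everything, and the bystanders look unmoved by eye; I did not measure them.

Two checks disagreed along the way:
- **Can position:** my first estimates from the two fixed cameras were 14 to 24 mm off the wrist-camera value. In the side view this was a mask that clipped the cap, and with that corrected it agreed within 2 mm. I did not redo the scene-camera estimate.
- **First touch on the tablet:** the force check missed it because the light drag faded whenever the arm stopped. A wrist picture confirmed the contact instead.

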